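# Roll the grinding jar up the jar mill's ramp and close the keeper

## Task

With the fingers' outside or tips only, gripping and lifting nothing, gently push the steel jar that lies at the foot of the jar mill's ramp steadily up the ramp, without letting it run back down, until it drops into the seat at the top against the stop plate. Then push the keeper arm round behind the jar as far as it goes. Leave everything else on the bench where it stands.

Things in the scene. Friction and masses are not known exactly. Their poses are not given: they have to be found in the camera images.
- mill: jar mill with loading ramp, fixed. Origin on the bench under the ramp; x uphill along the ramp (level), y across it (left when looking uphill), z up. In mm in this frame: side rails at y -60 to -54 and 54 to 60, 10 above the ramp; white drive housing beyond the stop plate, x 142 to 293, y -70 to 70, top z 86. Keeper's pivot at x 60, y -80, on a post outside the rail.
- ramp_foot (a point): middle of the ramp's foot, on its surface (mill x -95, z 8). Downhill of it a level apron, z 8, to mill x -150, with a low lip across it behind the waiting jar: mill x -127 to -117, top z 14. From here the ramp rises at 9 degrees to the crest.
- crest (a point): middle of the ramp's top edge (mill x 85, z 36.5). Beyond it the surface drops 4 mm into the seat, floor z 32.5, which ends at the stop plate.
- seat (a point): where the middle of the jar is when it lies in the seat against the stop plate (mill x 102.5, y 0, z 62.5). The upright stop plate's face is 30 mm farther uphill (mill x 132.5), its top at z 80. The jar has 2 mm of play downhill there and stays by itself.
- jar: closed steel grinding jar, a plain cylinder 60 in diameter and 100 long (rims 10 wide at both ends, 0.8 proud of the middle), about 0.5 kg, polished and slippery, lying on the apron at the foot of the ramp between lip and ramp, across the ramp. Origin in its middle, on its axis; its x runs along its axis. It rolls freely and runs back down the ramp if let go.
- keeper (a joint): angle of the keeper arm about its vertical pivot, rad: 0 = closed (its stop), the arm lying straight across the ramp behind the seat, along the mill's +y; grows as it opens, counter-clockwise from above, to 2.3; at pi/2 it points downhill beside the rail. Stays where it is left; about 0.5 N at the knob moves it.
- keeper_knob (a point): middle of the black knob at the free end of the keeper arm, an upright cylinder 16 in diameter, from z 50 to 80 above the bench, 122 from the pivot. The arm between pivot and knob is a steel bar 10 wide, z 57 to 69.
- spare_jar: a second steel jar, the same size as the first, standing upright on the bench beside the mill (bystander); origin at the centre of its foot, 100 high
- beaker: glass beaker 60 wide, 70 high (bystander); origin at the centre of its foot
- wash_bottle: white plastic bottle 64 wide, 170 high (bystander); origin at the centre of its foot
- spatula: spatula 170 long lying on the bench (bystander); its length along its x
- clamp_ring: steel ring 68 across, 12 high, lying flat (bystander); origin at the centre of its underside
- dish: white dish 80 across, 18 high (bystander); origin at the centre of its foot
- powder_jar: amber glass jar 56 wide, 80 high (bystander); origin at the centre of its foot
There are look-alikes about, which are no part of the job. Leave any blue or red look-alike of the jar alone.

How it is judged:
On the way, in this order (a step that is already met when the one before it is completed fails the run):
1. the jar lies at rest in the seat against the stop (x of jar in the frame of mill between 0.0975 and 0.107 m and y of jar in the frame of mill between -0.008 and 0.008 m and z of jar in the frame of mill between 0.058 and 0.0655 m and angle between the x axis of jar and the y axis of mill, either way round below 0.1 rad and linear speed of jar below 0.05 m/s), for 0.3 s.
2. the keeper arm is closed behind the seated jar (x of jar in the frame of mill between 0.0975 and 0.107 m and y of jar in the frame of mill between -0.008 and 0.008 m and z of jar in the frame of mill between 0.058 and 0.0655 m and angle between the x axis of jar and the y axis of mill, either way round below 0.1 rad and value of joint keeper below 0.08 rad), for 0.2 s.
At the end, for the whole second after the job is handed in: the jar lies at rest across the seat at the top of the ramp (axis 97.5 to 107 mm along the mill's x, at seat height within 4 mm, within 8 mm of the middle, square within 0.1 rad) and the keeper arm is closed to within 0.08 rad (all of step 2 and linear speed of jar below 0.03 m/s); the robot touches nothing.
It fails at once if the jar runs freely on the ramp (faster than 0.25 m/s before the crest): let roll back or batted (x of jar in the frame of mill below 0.07 m and linear speed of jar above 0.25 m/s).
It fails at once if the jar is lifted off the apron or ramp (by about 15 mm) ((x of jar in the frame of mill below -0.04 m and z of jar in the frame of mill above 0.062 m) or (x of jar in the frame of mill below 0.03 m and z of jar in the frame of mill above 0.073 m) or z of jar in the frame of mill above 0.082 m).
It fails at once if the jar is pinched or pressed harder than 30 N (contact force between jar and the fingers above 30 N).
It fails at once if another thing on the bench is moved by more than 30 mm or tipped (distance of any of spare_jar, beaker, wash_bottle, spatula, clamp_ring, dish, powder_jar from where it was at the start of the episode above 0.03 m or angle between any of spare_jar, beaker, wash_bottle, powder_jar's own z axis and vertical above 0.5 rad).
It also fails if it takes over 61 s, if anything falls off the work surface, if the arm or the gripper's body presses on something with over 40 N, if the wrist force passes 120 N, or if a joint passes its speed limit or range.

## Robot

A 6-joint arm with a two-finger parallel gripper is mounted at the origin on the work surface. World frame = base frame: x ahead of the robot, y to its left, z up, the work surface at z = 0. Lengths are in m, angles in rad, forces in N, time in s.
With the tool pointing down it reaches from about 0.25 to 0.775 m from the base axis. Payload 4 kg.
Tool frame: the origin (TCP) lies midway between the tips of the shut fingers; the grasp point (between the pads) lies 19 mm behind it; z points along the fingers, x is the direction in which the jaws open and shut, and the axes are right-handed (so a half turn about z gives the same grasp; the last joint's range is limited). The gripper opens to 85 mm and grips with 20 to 120 N. Pads are 22 mm wide; open, the fingers measure 114 mm over their backs; the gripper's body (76 mm by 85 mm) begins 54 mm behind the grasp point. The pads swing forward as they close: fully open they stand 13 mm farther back than shut.
Start: joints at [-1.408, 0.087, 1.371, -0, 1.684, -0.103], TCP at [0.144, -0.531, 0.231] pointing down, gripper open.
Joint ranges: [-3.1, 3.1], [-0.76, 2.03], [0.27, 2.55], [-1.08, 4.22], [0.17, 2.65], [-2.57, 2.57]. Speed limits (rad/s): [2.79, 2.79, 3.14, 3.14, 3.14, 3.14].

## Interface

Orientations are given as a unit quaternion [x, y, z, w].
In Python, from workcell import bot, get_image gives the robot as it stands.
- The arm moves only by the tool apply_moves, never from a script. Its argument "commands" is a list of rows, each a list of 4 numbers: the shift along the tool's x, y, z in m, then the turn about the tool's z in degrees. In form: [[tx, ty, tz, spin], ...]. A call has 1 to 10 rows; each row shifts and turns the commanded pose from where the row before left it, along the tool's axes as they then stand; what a row does not reach is not made up. A row lasts 1/12 s, in which the tool goes at most 41.7 mm and 7.16 degrees, less where a joint would pass 70% of its speed; a pose out of reach is approached as far as the arm can. A call is refused whole if a number of a shift passes 0.0417 or a number of a turn 7.16, either way. A call with a gripper value outside its range is refused whole. "gripper" is the gripper command: -1 is shut, 1 is fully open, values between are in proportion, set as the call begins (left out, the last holds). The fingers move at their own pace and stop on an object; the grip force is fixed at half the most. Time passes only in rows, so rows that do not move let the fingers close. It gives the time, the measured TCP pose, the force and the opening at its end, in the units of the state.
- bot.read_state(): the state, without advancing time (a new reading comes with each control period).
- get_image(name): name is "scene" or "top" or "wrist"; returns a dict with "img" (480x640x3 uint8, red, green, blue), "mtx" (3x3 intrinsics, pixels), "rvec" (rotation vector, rad) and "tvec" (3), from world to camera coordinates, as OpenCV has them. Camera axes: x right, y down, z forward; pixel columns grow to the right and rows downward; lengths in m; the calibration is good to about 2 mm. A picture is of the moment at which its call begins. There is no depth.
- bot.sign_off(): hands the job in, once; it reports no verdict.
The state is a dict: "t": time; "qpos": joint angles; "joint_velocities": joint speeds; "joint_torque": joint torques, N m; "tcp_pos": TCP position; "tcp_rot": TCP orientation; "contact_force": force on the tool from outside, world axes, zero at the start; "moment": the same for the moment, N m; "finger_gap": finger opening in m.
Only numpy, scipy, OpenCV 4.12 (cv2) and the standard library are available. Lean on these libraries where they do the work, as an engineer would, in place of code of your own. Each camera call takes 0.05 s, during which the arm holds its last target.

## Working session

There is one attempt and no reset: what is moved stays moved. The work goes in short steps, Python scripts to look and compute and a tool call to move; the robot and the scene stay as the last step left them, time stands still between calls to the robot, and variables do not carry over. Pictures are saved under pics/ and viewed, and the job is handed in when it is done.

Besides the shell and the picture viewer there is one more tool, called after ">>>" as name([rows], argument=value, ...), one row to a line, values as JSON. apply_moves: Moves the arm, as the interface text tells. Its arguments: {"type":"object","properties":{"commands":{"type":"array","items":{"type":"array","items":{"type":"number"}}},"gripper":{"type":"number"}},"required":["commands"]}

```bash
mkdir -p pics; ls; python3 - <<'E'
from workcell import bot,get_image
import cv2
print(bot.read_state())
for n in("scene","top"):
    d=get_image(n); cv2.imwrite(f"pics/{n}0.png",d["img"][:,:,::-1]); print(n,d["mtx"],d["rvec"],d["tvec"])
E
```

```text
pics
{'t': 0.0, 'qpos': array([-1.40811610e+00,  8.79656492e-02,  1.37234461e+00,  8.29740638e-06,
        1.68356865e+00, -1.03090866e-01]), 'joint_velocities': array([ 0.00223279, -0.00076564, -0.00183748,  0.00018174,  0.00048436,
        0.00058152]), 'joint_torque': array([ 2.73754758e-04, -3.51873207e+01, -3.13268673e+01, -1.93087126e-04,
        1.07665197e-02, -1.60791120e-05]), 'tcp_pos': array([ 0.14437801, -0.530175  ,  0.23008746]), 'tcp_rot': array([ 7.94560448e-01, -6.07183982e-01, -8.29206345e-04, -7.86874694e-04]), 'contact_force': array([-0.28857601, -0.47375112, -0.10286875]), 'moment': array([-0.01780848,  0.01879928,  0.03958839]), 'finger_gap': 0.08549244974898791}
scene [[446.22573368   0.         314.49753621]
 [  0.         446.22573368 237.4552993 ]
 [  0.           0.           1.        ]] [ 2.04276476  1.11641407 -0.48456187] [-0.26050312 -0.23497643  1.19179365]
top [[490.73781412   0.         316.85461129]
 [  0.         490.73781412 234.05430017]
 [  0.           0.           1.        ]] [ 1.99200475 -2.22103284  0.23388481] [0.03299586 0.50734541 0.89127558]
```

View pics/scene0.png

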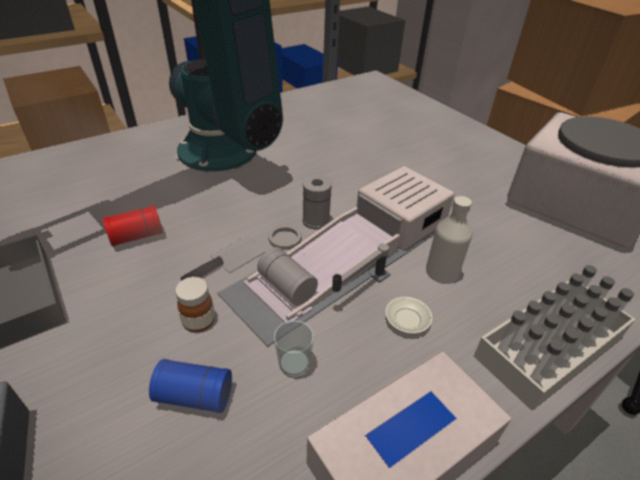

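View pics/top0.png

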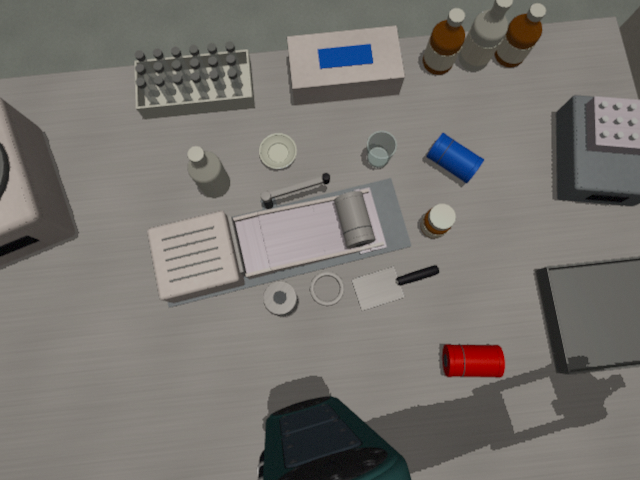

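```bash
python3 - <<'E'
import cv2
a=cv2.imread("pics/top0.png")[165:315,140:420]
cv2.imwrite("pics/topc.png",cv2.resize(a[:,:140],None,fx=4,fy=4,interpolation=cv2.INTER_CUBIC))
cv2.imwrite("pics/topd.png",cv2.resize(a[:,90:280],None,fx=4,fy=4,interpolation=cv2.INTER_CUBIC))
E
```

```text
(no output)
```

View pics/topc.png

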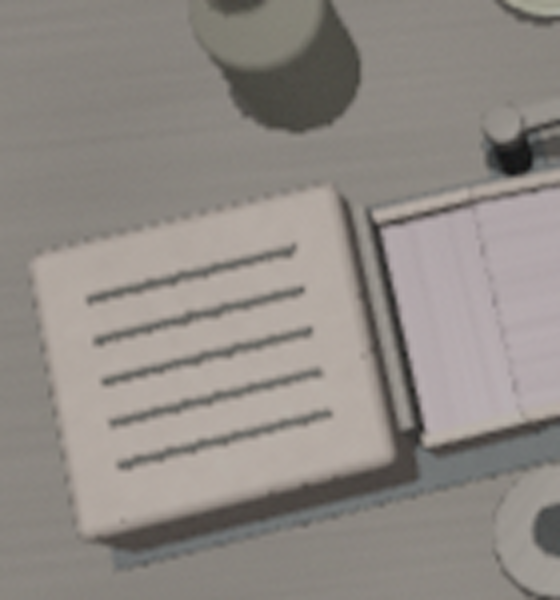

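View pics/topd.png

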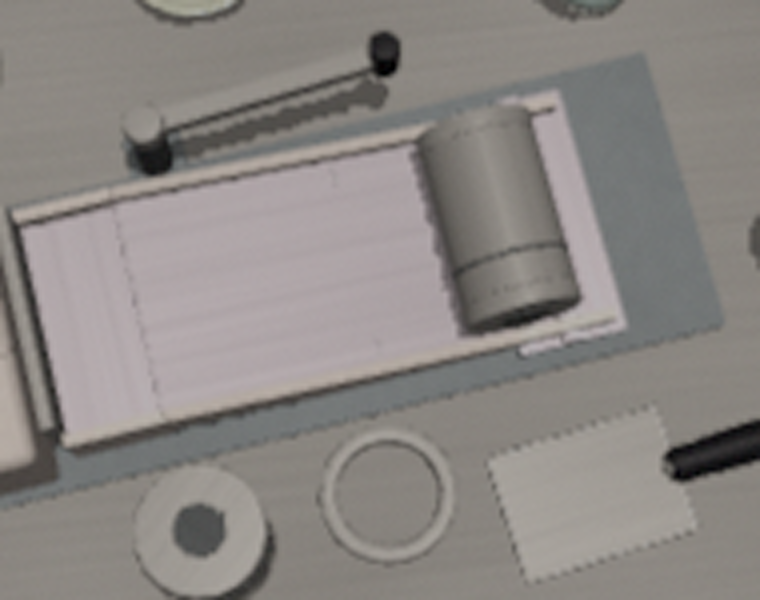

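```bash
cat > h.py <<'E'
import numpy as np,cv2
from scipy.optimize import least_squares
K={"top":(np.array([[490.73781412,0,316.85461129],[0,490.73781412,234.05430017],[0,0,1]]),np.array([1.99200475,-2.22103284,0.23388481]),np.array([0.03299586,0.50734541,0.89127558])),
"scene":(np.array([[446.22573368,0,314.49753621],[0,446.22573368,237.4552993],[0,0,1]]),np.array([2.04276476,1.11641407,-0.48456187]),np.array([-0.26050312,-0.23497643,1.19179365]))}
def proj(cam,P):
    k,r,t=K[cam]; return cv2.projectPoints(np.asarray(P,float).reshape(-1,3),r,t,k,None)[0][:,0]
def back(cam,uv,z):
    k,r,t=K[cam]; R=cv2.Rodrigues(r)[0]; d=R.T@np.linalg.inv(k)@np.array([*uv,1]); c=-R.T@t
    return c+d*(z-c[2])/d[2]
def m2w(p,P):
    P=np.asarray(P,float).reshape(-1,3)/1000; c,s=np.cos(p[2]),np.sin(p[2])
    return np.c_[p[0]+c*P[:,0]-s*P[:,1],p[1]+s*P[:,0]+c*P[:,1],P[:,2]]
E
python3 - <<'E'
from h import *
M=[[293,-70,86],[142,-70,86],[142,70,86],[293,70,86],[85,-54,36.5],[85,54,36.5],[-150,-60,8],[-150,60,8]]
U=np.array([[148,230.5],[223.75,211.3],[239,280],[161.3,299.3],[258.75,215.5],[270.5,268.75],[370,188],[386.75,247]])
a=back("top",U[0],.086);b=back("top",U[1],.086);print(a,b)
f=lambda p:(proj("top",m2w(p,M))-U).ravel()
y0=np.arctan2(*(a-b)[:2][::-1])
r=least_squares(f,[a[0],a[1],y0],loss="soft_l1");print(r.x,np.degrees(r.x[2]),f(r.x).reshape(-1,2).round(1))
p=r.x
for m in([0,0,22],[102.5,0,62.5],[-95,0,8],[60,-80,63],[60+0,-80+122,63]):print(m,m2w(p,m),proj("top",m2w(p,m)),proj("scene",m2w(p,m)))
# knob
kp=back("top",(230+384/4,165+40/4),.08);print("knob",kp)
def w2m(w):
    c,s=np.cos(p[2]),np.sin(p[2]);d=np.array(w)[:2]-p[:2];return np.array([c*d[0]+s*d[1],-s*d[0]+c*d[1]])*1000
print(w2m(kp))
d=w2m(kp)-[60,-80];print(np.hypot(*d),np.arctan2(-d[0],d[1]))
# jar: project predicted cylinder at x=-98?
for cam in("top","scene"):
  img=cv2.imread(f"pics/{cam}0.png")
  def pl(P,c):
    for q in proj(cam,m2w(p,P)):cv2.circle(img,tuple(int(round(v*16)) for v in q),16,c,-1,cv2.LINE_AA,4)
  pl(M,(0,255,0))
  a=np.linspace(0,2*np.pi,24)
  for y in(-50,50):
    pl(np.c_[-95+5*0-0+30*np.cos(a)-0,0*a+y,38+30*np.sin(a)],(0,0,255))
  cv2.imwrite(f"pics/ov_{cam}.png",cv2.resize(img[160:320,140:420] if cam=="top" else img[150:360,200:480],None,fx=2.8,fy=2.8,interpolation=cv2.INTER_CUBIC))
E
```

```text
[0.54242559 0.29169132 0.086     ] [0.56399737 0.14810549 0.086     ]
[ 0.51950171 -0.00350026  1.71631967] 98.33787339434502 [[-2.7 -1.7]
 [ 0.4 -2.2]
 [ 1.3  0.7]
 [-2.2  2.3]
 [-0.1  0.7]
 [ 0.7 -0.3]
 [ 0.4  1.1]
 [-0.1 -2.7]]
[0, 0, 22] [[ 0.51950171 -0.00350026  0.022     ]] [[307.0422544  232.97536077]] [[326.14375633 256.96104037]]
[102.5, 0, 62.5] [[0.50463815 0.09791633 0.0625    ]] [[254.43508443 241.60809293]] [[365.2323331  218.87222649]]
[-95, 0, 8] [[ 0.53327768 -0.09749612  0.008     ]] [[352.4421784  222.97465363]] [[287.46994516 285.69006007]]
[60, -80, 63] [[0.5899555  0.06746637 0.063     ]] [[266.46496823 197.15603478]] [[381.19687087 248.8905447 ]]
[60, 42, 63] [[0.46924502 0.04977512 0.063     ]] [[281.2366376  257.05013494]] [[334.86453163 217.12650439]]
knob [ 0.61638329 -0.05183756  0.08      ]
[-61.87520799 -88.84815404]
122.19597437535322 1.6432692900085426
```

View pics/ov_top.png

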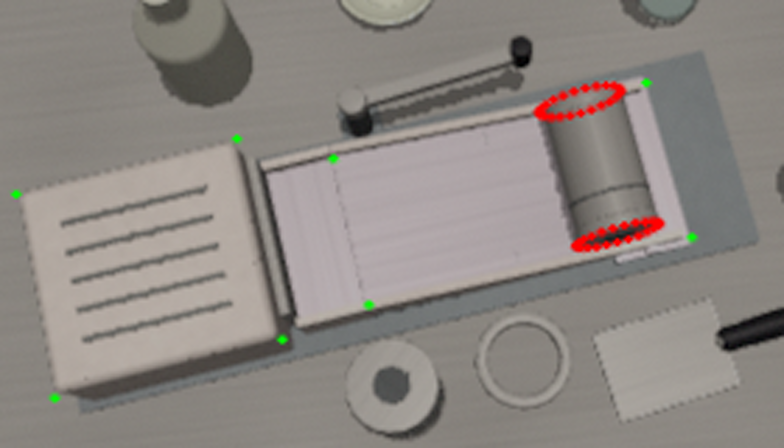

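View pics/ov_scene.png

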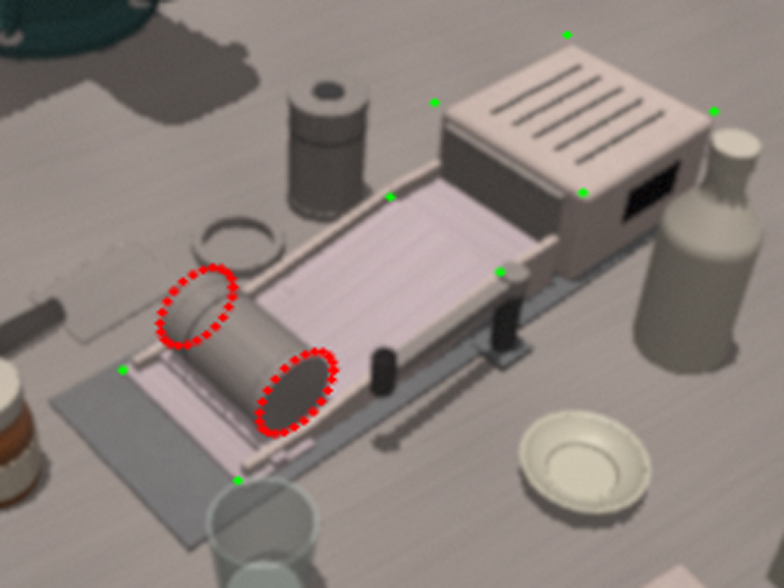

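```bash
python3 - <<'E'
import cv2
a=cv2.imread("pics/scene0.png")
cv2.imwrite("pics/sc.png",cv2.resize(a[195:345,215:405],None,fx=4,fy=4,interpolation=cv2.INTER_CUBIC))
cv2.imwrite("pics/sd.png",cv2.resize(a[160:290,320:480],None,fx=4.5,fy=4.5,interpolation=cv2.INTER_CUBIC))
E
```

```text
(no output)
```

View pics/sc.png

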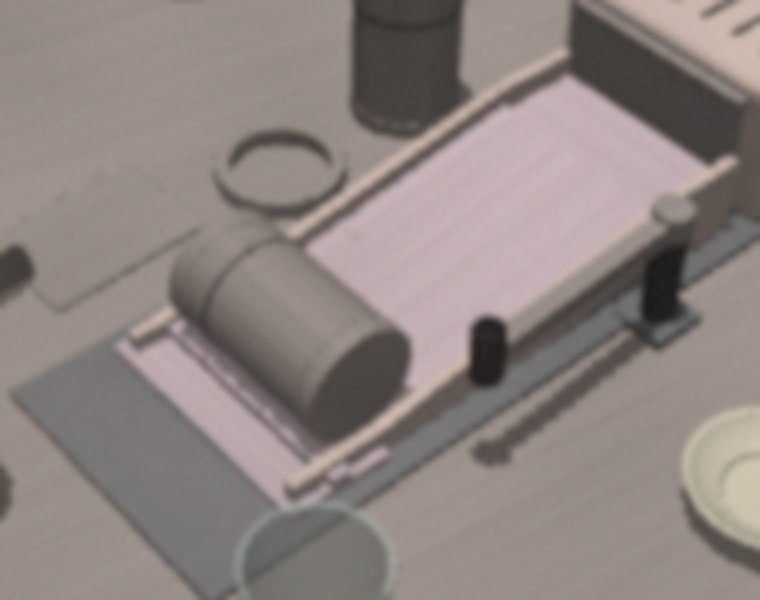

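View pics/sd.png

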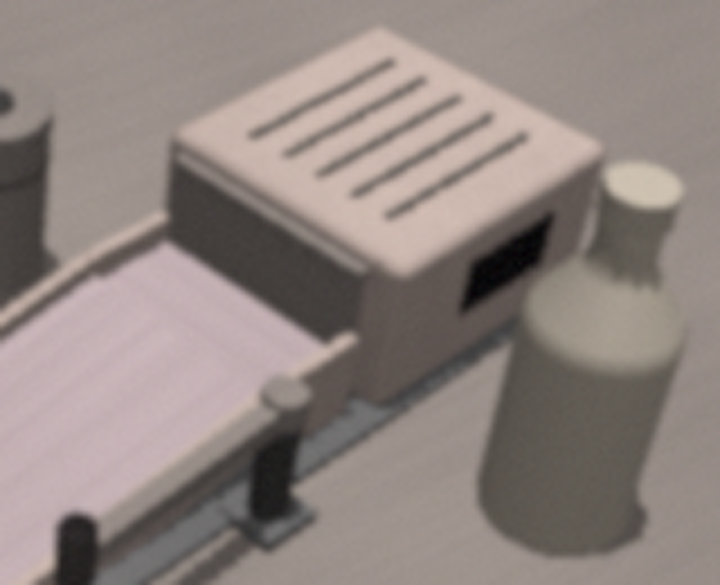

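```bash
cat > fit.py <<'E'
from h import *
C=[[293,-70,86],[142,-70,86],[142,70,86],[293,70,86]]
Ut=[[148,230.5],[223.75,211.3],[239,280],[161.3,299.3],[258.75,215.5],[270.5,268.75],[370,188],[386.75,247]]
Us=[[454,193.3],[409.6,221.1],[360,190.7],[404,166.2],[286.25,320],[244.5,280.75]]
def f(q,full=False):
    w,zh,ins=q[3:6]
    H=[[x-ins*np.sign(x-217),y-ins*np.sign(y),zh] for x,y,_ in C]
    A=[[-150,-w,8],[-150,w,8]]
    T=H+[[85,-54,36.5],[85,54,36.5]]+A
    r1=proj("top",m2w(q,T))-Ut; r2=proj("scene",m2w(q,H+A))-Us
    if full:print(r1.round(1),r2.round(1))
    return np.r_[r1.ravel(),r2.ravel(),(zh-86)/3,(ins-2)/2]
r=least_squares(f,[.5195,-.0035,1.716,58,86,2],loss="soft_l1",x_scale=[.01,.01,.01,1,1,1]);print(r.x,np.degrees(r.x[2]));f(r.x,1)
np.save("p.npy",r.x[:3])
E
python3 fit.py
```

```text
[ 5.19949544e-01 -1.96551864e-03  1.70903819e+00  6.25198478e+01
  7.70276235e+01  2.50608248e+00] 97.92067530261268
[[-0.2 -1. ]
 [-0.4 -0.1]
 [-0.8 -0.3]
 [-0.9 -0.2]
 [-0.8  0.3]
 [-0.4 -0.7]
 [-0.3  0.3]
 [-0.6 -1.1]] [[-0.8 -0.1]
 [-1.7  0.1]
 [-2.6 -0.8]
 [-0.9  0.2]
 [-0.5  1.7]
 [-1.2 -0.5]]
```

```bash
python3 - <<'E'
from h import *
p=np.load("p.npy")
def w2m(w):
    c,s=np.cos(p[2]),np.sin(p[2]);d=np.array(w)[:2]-p[:2];return (np.array([c*d[0]+s*d[1],-s*d[0]+c*d[1]])*1000).round(1)
for n,uv,z in[("bottle top",(197,154),.17),("beaker",(381,144),.07),("dish",(278,151),.018),("powder",(440,219),.08),("spare",(280,297),.1),("spat tip",(437,269),.01),("knob",(326,175),.08),("pivot",(267,197),.07)]:
    w=back("top",uv,z);print(n,w.round(3),w2m(w))
k=w2m(back("top",(326,175),.08))-[60,-80];print(np.hypot(*k),np.arctan2(-k[0],k[1]))
# jar fit: ends silhouette overlay
for cam in("top","scene"):
  img=cv2.imread(f"pics/{cam}0.png")
  x0,y0=(330,180) if cam=="top" else (245,235)
  img=cv2.resize(img[y0:y0+80,x0:x0+80],None,fx=7,fy=7,interpolation=cv2.INTER_CUBIC)
  a=np.linspace(0,2*np.pi,60)
  for y in(-50,50):
    for q in proj(cam,m2w(p,np.c_[-98+30*np.cos(a),0*a+y,38+30*np.sin(a)])): cv2.circle(img,tuple(int((v+.5-o)*7) for v,o in zip(q,(x0,y0))),1,(0,0,255),-1)
  cv2.imwrite(f"pics/j_{cam}.png",img)
a=cv2.imread("pics/j_top.png");b=cv2.imread("pics/j_scene.png");cv2.imwrite("pics/j.png",cv2.resize(np.hstack([a,b]),None,fx=.7,fy=.7))
q=m2w(p,[-170,0,30]);print("start",q, "yaw mill y", np.degrees(p[2])-90)
E
```

```text
bottle top [0.649 0.173 0.17 ] [ 155.8 -151.7]
beaker [ 0.672 -0.167  0.07 ] [-184.9 -127.7]
dish [0.701 0.039 0.018] [  15.2 -185. ]
powder [ 0.506 -0.256  0.08 ] [-249.5   48.8]
spare [0.391 0.056 0.1  ] [ 75.6 119.8]
spat tip [ 0.421 -0.253  0.01 ] [-234.7  132.6]
knob [ 0.616 -0.052  0.08 ] [-62.7 -88.6]
pivot [0.588 0.066 0.07 ] [ 57.8 -76.7]
123.00101625596433 1.6407715402831247
start [[ 0.54337588 -0.17034368  0.03      ]] yaw mill y 7.920675302612679
```

View pics/j.png

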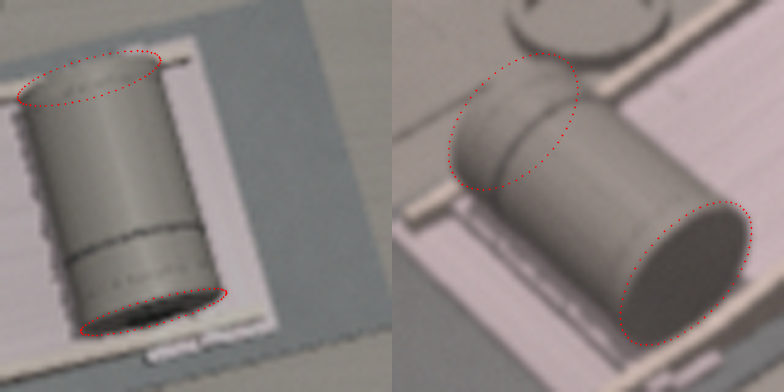

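>>> apply_moves([
  [0,0,0,-7],
  [0,0,0,-7],
  [0,0,0,-7],
  [0,0,0,-7],
  [0,0,0,-7],
  [0,0,0,-7],
  [0,0,0,-7],
  [0,0,0,-7],
  [0,0,0,-7],
  [0,0,0,-7],
], gripper=0.3)

```text
t: 0.93
tcp_pos: [0.1444, -0.5304, 0.2306]
tcp_rot: [0.999, -0.039, -0.0, -0.001]
contact_force: [0.3, 0.2, -0.3]
finger_gap: 0.0555
```

>>> apply_moves([
  [0,0,0,-6.4],
  [0,0,0,-6.3],
  [0,0,0,0],
  [0,0,0,0],
])

```text
t: 1.27
tcp_pos: [0.1444, -0.5305, 0.2308]
tcp_rot: [0.998, 0.068, -0.0, -0.0]
contact_force: [-0.0, 0.4, -0.9]
finger_gap: 0.0556
```

```bash
cat > st.py <<'E'
from h import *
from scipy.spatial.transform import Rotation as Ro
from workcell import bot
p=np.load("p.npy")
def rep(target=None):
    s=bot.read_state();R=Ro.from_quat(s["tcp_rot"]).as_matrix();c,sn=np.cos(p[2]),np.sin(p[2]);Z=np.array([[c,sn,0],[-sn,c,0],[0,0,1]])
    m=Z@(s["tcp_pos"]-[p[0],p[1],0])*1000
    print("t",round(s["t"],2),"world",s["tcp_pos"].round(4),"mill",m.round(1),"tool axes in mill\n",(Z@R).round(3),"\nF mill",(Z@s["contact_force"]).round(2),"gap",round(s["finger_gap"],4),"q",s["qpos"].round(2))
    if target is not None:print("tool shift",(R.T@(m2w(p,target)[0]-s["tcp_pos"])*1000).round(1))
import sys
rep([float(a) for a in sys.argv[1:4]] if len(sys.argv)>3 else None)
E
python3 st.py -170 0 230
```

```text
t 1.27 world [ 0.1444 -0.5305  0.2308] mill [-471.7  444.8  230.8] tool axes in mill
 [[-0.003 -1.     0.001]
 [-1.     0.003  0.   ]
 [-0.    -0.001 -1.   ]] 
F mill [ 0.4  -0.02 -0.91] gap 0.0556 q [-1.41  0.09  1.37 -0.    1.68 -1.54]
tool shift [ 444.  -302.9    1.1]
```

>>> apply_moves([
  [0.0296,-0.0202,0,0],
  [0.0296,-0.0202,0,0],
  [0.0296,-0.0202,0,0],
  [0.0296,-0.0202,0,0],
  [0.0296,-0.0202,0,0],
  [0.0296,-0.0202,0,0],
  [0.0296,-0.0202,0,0],
  [0.0296,-0.0202,0,0],
])

```text
t: 1.93
tcp_pos: [0.3577, -0.3365, 0.2313]
tcp_rot: [0.998, 0.068, 0.0, 0.0]
contact_force: [0.5, -0.1, 0.2]
finger_gap: 0.0556
```

>>> apply_moves([
  [0.0296,-0.0202,0,0],
  [0.0296,-0.0202,0,0],
  [0.0296,-0.0202,0,0],
  [0.0296,-0.0202,0,0],
  [0.0296,-0.0202,0,0],
  [0.0296,-0.0202,0,0],
  [0.0296,-0.0202,0,0],
  [0,0,0,0],
  [0,0,0,0],
])

```text
t: 2.68
tcp_pos: [0.5432, -0.1678, 0.2305]
tcp_rot: [0.998, 0.07, -0.001, -0.0]
contact_force: [-0.4, -0.3, 0.2]
finger_gap: 0.0553
```

```bash
python3 st.py -170 0 28
```

```text
t 2.68 world [ 0.5432 -0.1678  0.2305] mill [-1.675e+02 -1.000e-01  2.305e+02] tool axes in mill
 [[ 0.002 -1.     0.   ]
 [-1.    -0.002  0.001]
 [-0.001 -0.    -1.   ]] 
F mill [-0.21  0.39  0.22] gap 0.0553 q [-0.4   0.13  1.33 -0.    1.69 -0.54]
tool shift [1.000e-01 2.600e+00 2.025e+02]
```

>>> apply_moves([
  [0,0.0005,0.03,0],
  [0,0.0005,0.03,0],
  [0,0.0005,0.03,0],
  [0,0.0005,0.03,0],
  [0,0.0005,0.03,0],
  [0,0,0.03,0],
  [0,0,0.018,0],
  [0,0,0.008,0],
  [0,0,0,0],
])

```text
t: 3.43
tcp_pos: [0.5403, -0.1721, 0.0229]
tcp_rot: [0.998, 0.068, -0.002, -0.001]
contact_force: [0.3, 0.8, 0.5]
finger_gap: 0.0557
```

```bash
python3 st.py; python3 - <<'E'
from workcell import get_image
import cv2,numpy as np
a=cv2.resize(get_image("scene")["img"][200:360,200:400,::-1],None,fx=4,fy=3.75,interpolation=cv2.INTER_CUBIC)
cv2.imwrite("pics/a1.png",a[:600,:800])
E
```

```text
t 3.43 world [ 0.5403 -0.1721  0.0229] mill [-171.4    3.2   22.9] tool axes in mill
 [[-0.002 -1.     0.002]
 [-1.     0.002  0.005]
 [-0.005 -0.002 -1.   ]] 
F mill [ 0.75 -0.44  0.52] gap 0.0557 q [-0.41  0.26  1.6  -0.    1.29 -0.54]
```

View pics/a1.png

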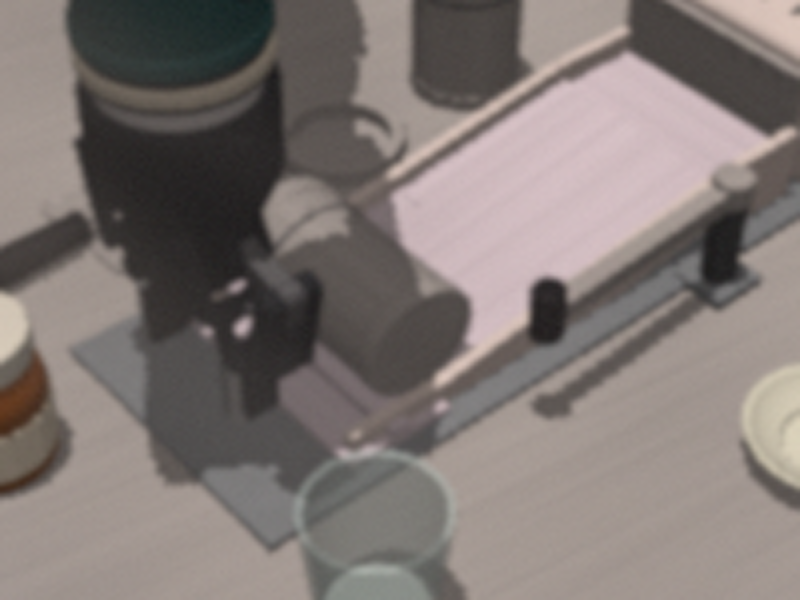

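>>> apply_moves([
  [0.001,-0.002,-0.001,0],
  [0.001,-0.004,-0.002,0],
  [0.001,-0.004,-0.002,0],
  [0,-0.004,0,0],
  [0,-0.004,0,0],
  [0,-0.004,0,0],
  [0,-0.003,0,0],
  [0,-0.002,0,0],
])

```text
t: 4.15
tcp_pos: [0.5418, -0.144, 0.0302]
tcp_rot: [0.998, 0.069, -0.0, -0.0]
contact_force: [-1.0, -0.2, -0.4]
finger_gap: 0.0551
```

```bash
python3 st.py
```

```text
t 4.15 world [ 0.5418 -0.144   0.0302] mill [-143.7   -2.1   30.2] tool axes in mill
 [[ 0.001 -1.     0.   ]
 [-1.    -0.001  0.   ]
 [-0.    -0.    -1.   ]] 
F mill [-0.06  1.06 -0.44] gap 0.0551 q [-0.36  0.24  1.61 -0.    1.29 -0.5 ]
```

>>> apply_moves([
  [-0.001,-0.002,0,0],
  [-0.001,-0.002,0,0],
  [0,-0.002,0,0],
  [0,-0.003,0,0],
  [0,-0.003,-0.0005,0],
  [0,-0.003,-0.0005,0],
  [0,-0.003,-0.0005,0],
  [0,-0.003,-0.0005,0],
])

```text
t: 4.82
tcp_pos: [0.5373, -0.1242, 0.0327]
tcp_rot: [0.998, 0.069, 0.0, 0.0]
contact_force: [-0.3, -2.3, 2.0]
finger_gap: 0.0554
```

```bash
python3 st.py; cat > pic.py <<'E'
import sys,cv2
from workcell import get_image
n,cam,x0,x1,y0,y1,f=sys.argv[1:8]
im=get_image(cam)["img"][int(y0):int(y1),int(x0):int(x1),::-1]
cv2.imwrite(f"pics/{n}.png",cv2.resize(im,None,fx=float(f),fy=float(f),interpolation=cv2.INTER_CUBIC))
E
python3 pic.py b1 scene 200 400 200 350 4
```

```text
t 4.82 world [ 0.5373 -0.1242  0.0327] mill [-123.4   -0.4   32.7] tool axes in mill
 [[ 0.    -1.    -0.001]
 [-1.    -0.    -0.001]
 [ 0.001  0.001 -1.   ]] 
F mill [-2.25  0.65  1.97] gap 0.0554 q [-0.33  0.21  1.63 -0.    1.29 -0.47]
```

View pics/b1.png

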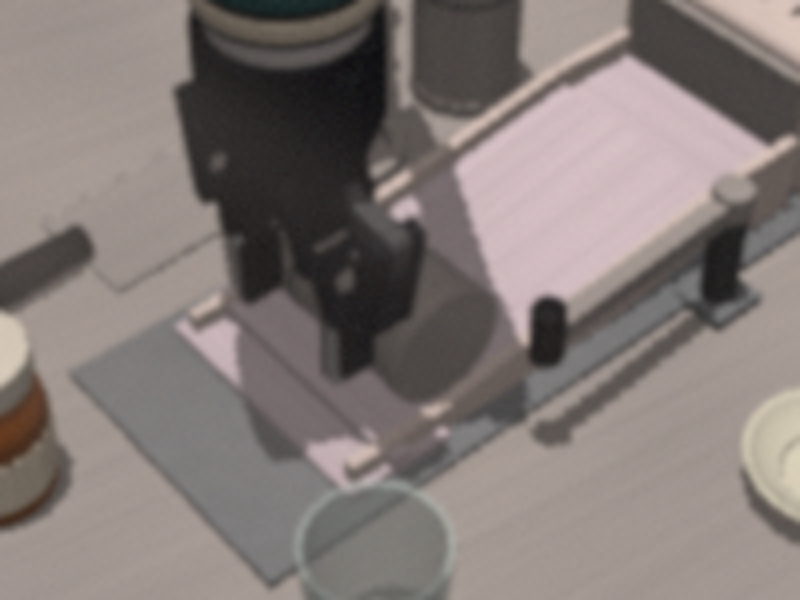

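>>> apply_moves([
  [0,-0.003,-0.0003,0],
  [0,-0.004,-0.0004,0],
  [0,-0.004,-0.0004,0],
  [0,-0.004,-0.0005,0],
  [0,-0.004,-0.0006,0],
  [0,-0.004,-0.0006,0],
  [0,-0.004,-0.0006,0],
  [0,-0.004,-0.0006,0],
  [0,-0.004,-0.0006,0],
  [0,-0.004,-0.0006,0],
])

```text
t: 5.7
tcp_pos: [0.5317, -0.0851, 0.0376]
tcp_rot: [0.998, 0.069, -0.0, 0.0]
contact_force: [0.1, -2.4, 0.9]
finger_gap: 0.056
```

```bash
python3 st.py; python3 pic.py b2 scene 200 400 190 340 4
```

```text
t 5.7 world [ 0.5317 -0.0851  0.0376] mill [-84.   -0.2  37.6] tool axes in mill
 [[ 0. -1. -0.]
 [-1. -0.  0.]
 [-0.  0. -1.]] 
F mill [-2.43  0.21  0.95] gap 0.056 q [-0.26  0.18  1.66 -0.    1.3  -0.4 ]
```

View pics/b2.png

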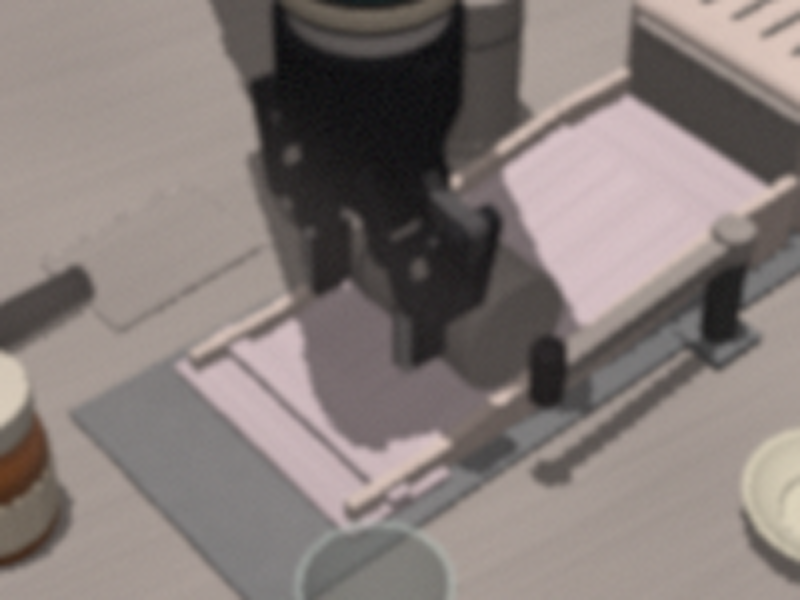

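>>> apply_moves([
  [0,-0.004,-0.0006,0],
  [0,-0.004,-0.0006,0],
  [0,-0.004,-0.0006,0],
  [0,-0.004,-0.0006,0],
  [0,-0.004,-0.0006,0],
  [0,-0.004,-0.0006,0],
  [0,-0.004,-0.0006,0],
  [0,-0.004,-0.0006,0],
  [0,-0.004,-0.0006,0],
  [0,-0.004,-0.0006,0],
])

```text
t: 6.58
tcp_pos: [0.5261, -0.0455, 0.0435]
tcp_rot: [0.998, 0.069, -0.0, 0.0]
contact_force: [1.1, -3.1, 1.0]
finger_gap: 0.0553
```

>>> apply_moves([
  [0,-0.004,-0.0006,0],
  [0,-0.004,-0.0006,0],
  [0,-0.004,-0.0006,0],
  [0,-0.004,-0.0006,0],
  [0,-0.004,-0.0006,0],
  [0,-0.004,-0.0006,0],
  [0,-0.004,-0.0006,0],
  [0,-0.004,-0.0006,0],
  [0,-0.004,-0.0006,0],
  [0,-0.004,-0.0006,0],
])

```text
t: 7.42
tcp_pos: [0.5206, -0.0059, 0.0495]
tcp_rot: [0.998, 0.069, -0.0, 0.0]
contact_force: [0.8, -2.3, 0.7]
finger_gap: 0.0552
```

```bash
python3 st.py; python3 pic.py b3 scene 260 460 160 310 4;python3 pic.py b3t top 220 420 165 315 4
```

```text
t 7.42 world [ 0.5206 -0.0059  0.0495] mill [-4.  -0.1 49.5] tool axes in mill
 [[ 0. -1. -0.]
 [-1. -0.  0.]
 [-0.  0. -1.]] 
F mill [-2.43 -0.47  0.71] gap 0.0552 q [-0.12  0.13  1.69 -0.    1.32 -0.26]
```

View pics/b3.png

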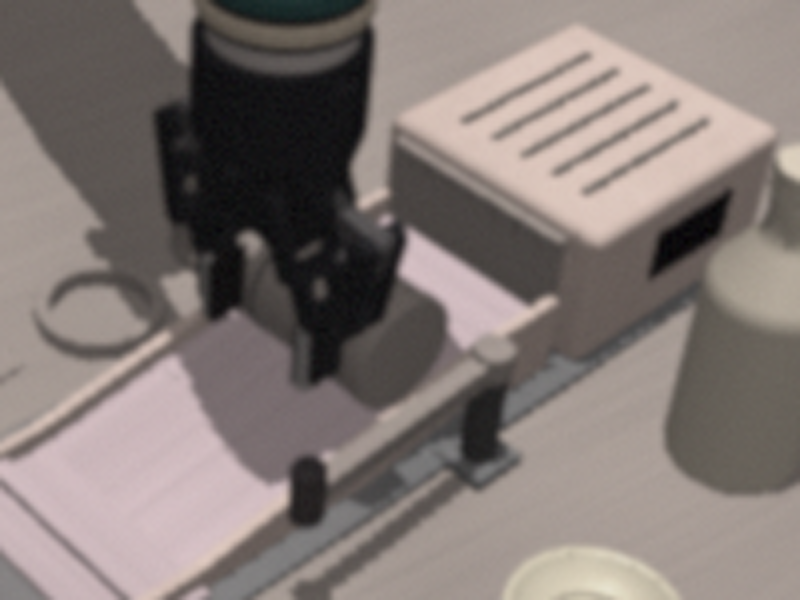

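View pics/b3t.png

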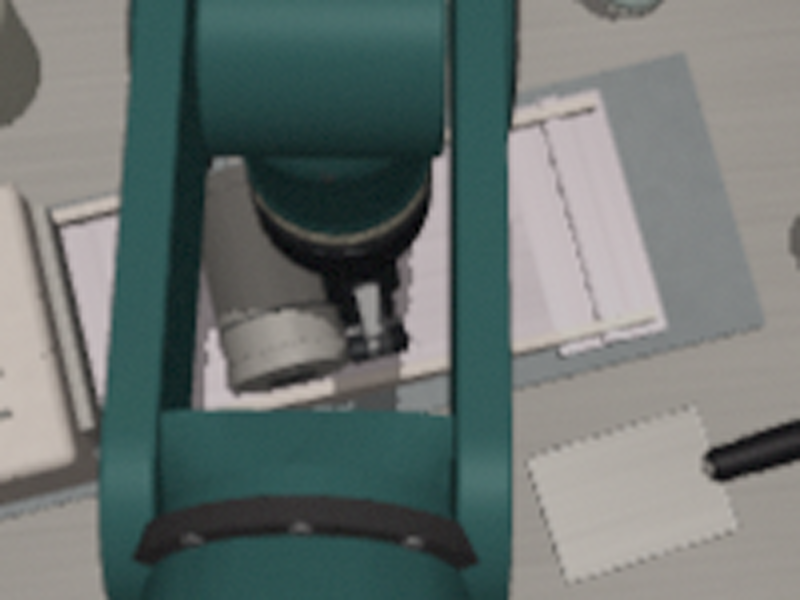

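>>> apply_moves([
  [0,-0.004,-0.0006,0],
  [0,-0.004,-0.0006,0],
  [0,-0.004,-0.0006,0],
  [0,-0.004,-0.0006,0],
  [0,-0.0035,-0.0006,0],
  [0,-0.003,-0.0005,0],
  [0,-0.003,-0.0005,0],
  [0,-0.0025,-0.0004,0],
  [0,-0.0025,-0.0004,0],
  [0,-0.0025,-0.0004,0],
])

```text
t: 8.35
tcp_pos: [0.5161, 0.0266, 0.0547]
tcp_rot: [0.998, 0.069, -0.0, 0.0]
contact_force: [-0.9, -2.4, 1.4]
finger_gap: 0.0557
```

```bash
python3 st.py; python3 pic.py b4 scene 260 460 160 310 4
```

```text
t 8.35 world [0.5161 0.0266 0.0547] mill [28.8 -0.2 54.7] tool axes in mill
 [[ 0. -1. -0.]
 [-1. -0.  0.]
 [-0.  0. -1.]] 
F mill [-2.29  1.28  1.36] gap 0.0557 q [-0.06  0.12  1.7  -0.    1.33 -0.2 ]
```

View pics/b4.png

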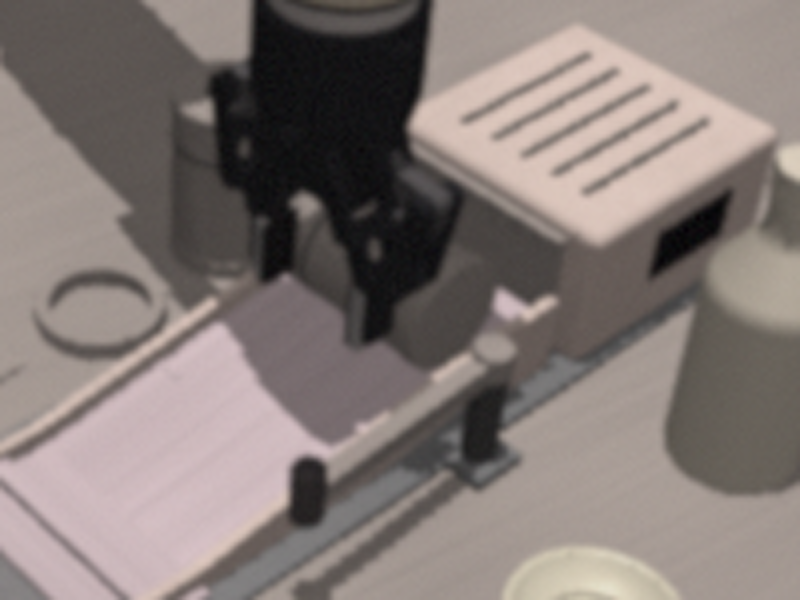

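>>> apply_moves([
  [0,-0.002,-0.0003,0],
  [0,-0.002,-0.0003,0],
  [0,-0.002,-0.0003,0],
  [0,-0.002,-0.0003,0],
  [0,-0.002,-0.0003,0],
  [0,-0.002,0,0],
  [0,-0.002,0,0],
  [0,-0.002,0,0],
])

```text
t: 9.07
tcp_pos: [0.5136, 0.043, 0.0558]
tcp_rot: [0.998, 0.069, -0.0, -0.001]
contact_force: [-0.0, -0.0, 0.1]
finger_gap: 0.0553
```

```bash
python3 st.py; python3 pic.py b5 scene 260 460 160 310 4
```

```text
t 9.07 world [0.5136 0.043  0.0558] mill [45.4  0.1 55.8] tool axes in mill
 [[ 0.    -1.     0.001]
 [-1.    -0.     0.001]
 [-0.001 -0.001 -1.   ]] 
F mill [-0.02  0.01  0.1 ] gap 0.0553 q [-0.03  0.12  1.7   0.    1.33 -0.17]
```

View pics/b5.png

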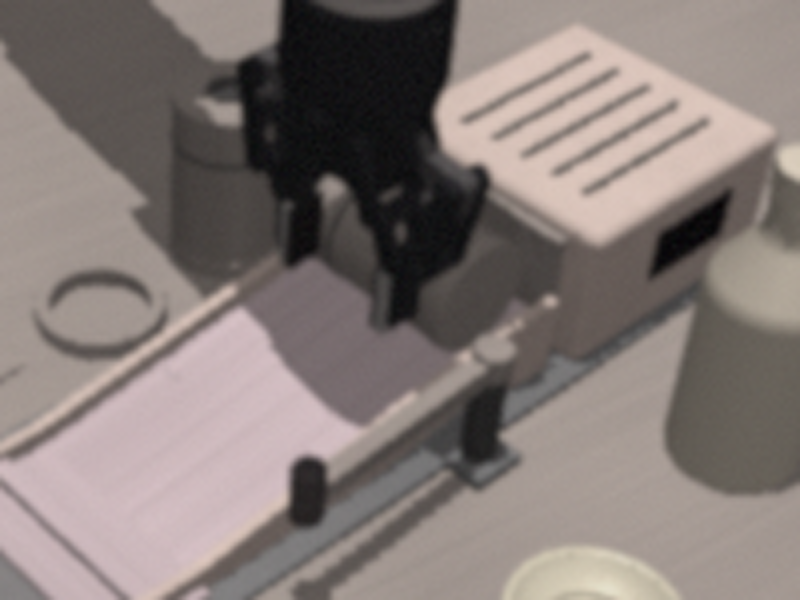

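>>> apply_moves([
  [0,-0.002,0,0],
  [0,-0.002,0,0],
  [0,-0.002,0,0],
  [0,-0.002,0,0],
  [0,-0.001,0,0],
  [0,-0.001,0,0],
])

```text
t: 9.62
tcp_pos: [0.5125, 0.0523, 0.0562]
tcp_rot: [0.998, 0.069, -0.0, 0.0]
contact_force: [-0.2, -0.5, -1.0]
finger_gap: 0.0555
```

```bash
python3 st.py; python3 pic.py b6 scene 260 460 160 310 4
```

```text
t 9.62 world [0.5125 0.0523 0.0562] mill [54.8 -0.1 56.2] tool axes in mill
 [[ 0. -1. -0.]
 [-1. -0.  0.]
 [-0.  0. -1.]] 
F mill [-0.43  0.21 -1.04] gap 0.0555 q [-0.01  0.11  1.7  -0.    1.33 -0.15]
```

View pics/b6.png

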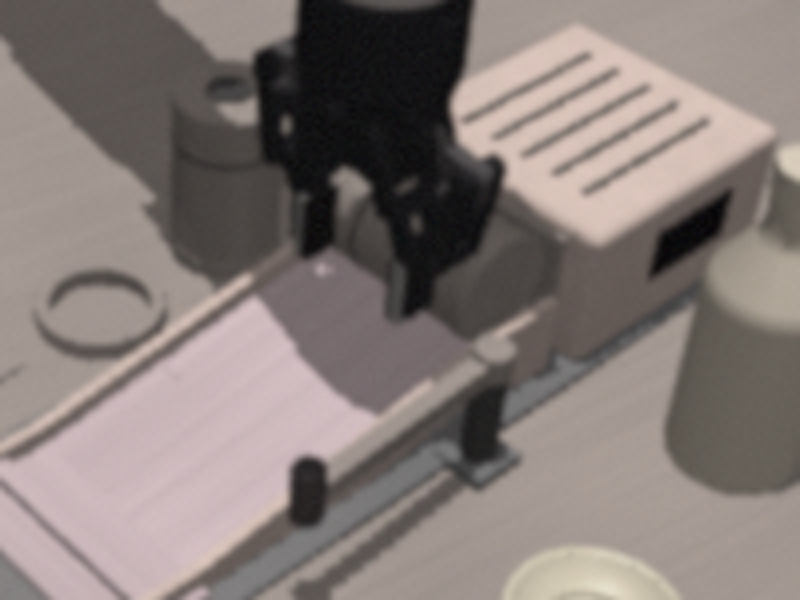

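>>> apply_moves([
  [0,0.004,0,0],
  [0,0.006,0,0],
  [0,0.008,0,0],
  [0,0.012,-0.01,0],
  [0,0.015,-0.02,0],
  [0,0.015,-0.03,0],
  [0,0.015,-0.03,0],
  [0,0.015,-0.01,0],
  [0,0,0,0],
])

```text
t: 10.42
tcp_pos: [0.5279, -0.041, 0.1617]
tcp_rot: [0.998, 0.067, 0.005, 0.002]
contact_force: [-0.1, -0.1, -0.2]
finger_gap: 0.0556
```

```bash
python3 st.py -45 -130 156; python3 pic.py c1 scene 260 460 160 310 4; python3 pic.py c1t top 140 340 165 315 4
```

```text
t 10.42 world [ 0.5279 -0.041   0.1617] mill [-39.8  -2.4 161.7] tool axes in mill
 [[-0.004 -1.    -0.005]
 [-1.     0.004 -0.009]
 [ 0.009  0.005 -1.   ]] 
F mill [-0.08  0.15 -0.2 ] gap 0.0556 q [-0.18  0.06  1.54 -0.    1.53 -0.32]
tool shift [127.5   4.7   6.9]
```

View pics/c1.png

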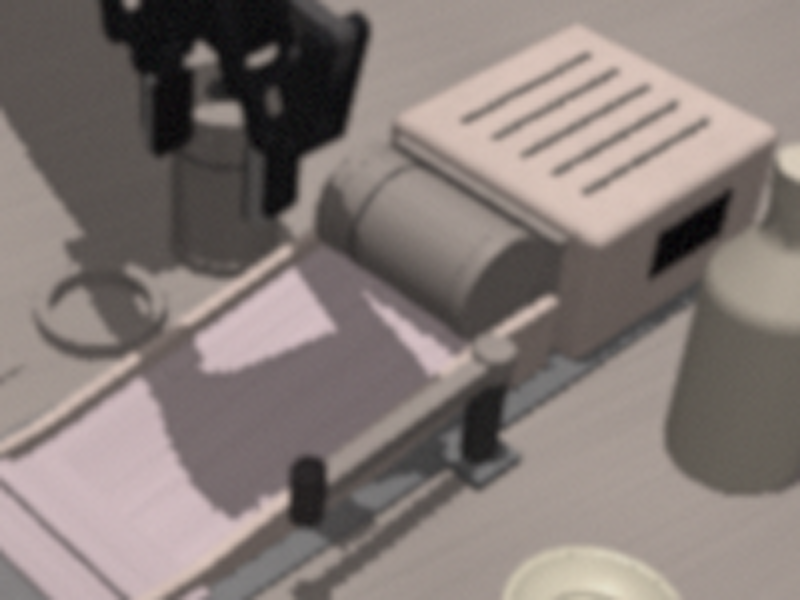

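View pics/c1t.png

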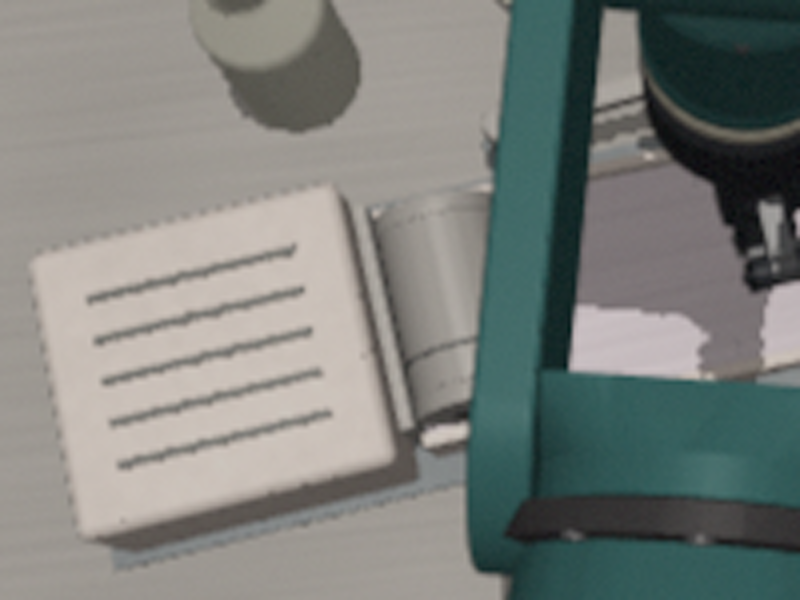

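>>> apply_moves([
  [0.016,0.0,0,-4],
  [0.016,0.001,0,0],
  [0.016,0.001,0,0],
  [0.016,0.001,0,0],
  [0.016,0.001,0,0],
  [0.016,0.001,0,0],
  [0.016,0.001,0,0],
  [0.016,0.001,0,0],
  [0,0,0,0],
  [0,0,0,0],
], gripper=-1)

```text
t: 11.35
tcp_pos: [0.6509, -0.0178, 0.1538]
tcp_rot: [0.995, 0.104, -0.002, -0.001]
contact_force: [-0.3, -0.5, -1.2]
finger_gap: 0.0001
```

```bash
python3 st.py -34.6 -132 54
```

```text
t 11.35 world [ 0.6509 -0.0178  0.1538] mill [ -33.7 -127.5  153.8] tool axes in mill
 [[ 0.071 -0.997  0.001]
 [-0.997 -0.071  0.005]
 [-0.004 -0.002 -1.   ]] 
F mill [-0.47  0.32 -1.23] gap 0.0001 q [-0.11  0.34  1.22  0.    1.58 -0.32]
tool shift [ 4.9  1.3 99.8]
```

>>> apply_moves([
  [0.001,0.0,0.02,0],
  [0.001,0.0,0.025,0],
  [0.001,0,0.025,0],
  [0.001,0,0.02,0],
  [0,0,0.01,0],
  [0,0,0,0],
  [0,0,0,0],
])

```text
t: 11.93
tcp_pos: [0.655, -0.0176, 0.056]
tcp_rot: [0.995, 0.104, -0.001, -0.0]
contact_force: [0.0, -0.2, 0.3]
finger_gap: -0.0001
```

```bash
python3 st.py -35 -122 54; python3 pic.py d1 scene 280 480 160 310 4;  python3 pic.py d1t top 220 420 115 265 4
```

```text
t 11.93 world [ 0.655  -0.0176  0.056 ] mill [ -34.1 -131.6   56. ] tool axes in mill
 [[ 0.07  -0.998  0.   ]
 [-0.998 -0.07   0.001]
 [-0.001 -0.    -1.   ]] 
F mill [-0.21 -0.    0.35] gap -0.0001 q [-0.11  0.41  1.33 -0.    1.4  -0.32]
tool shift [-9.6  0.2  2. ]
```

View pics/d1.png

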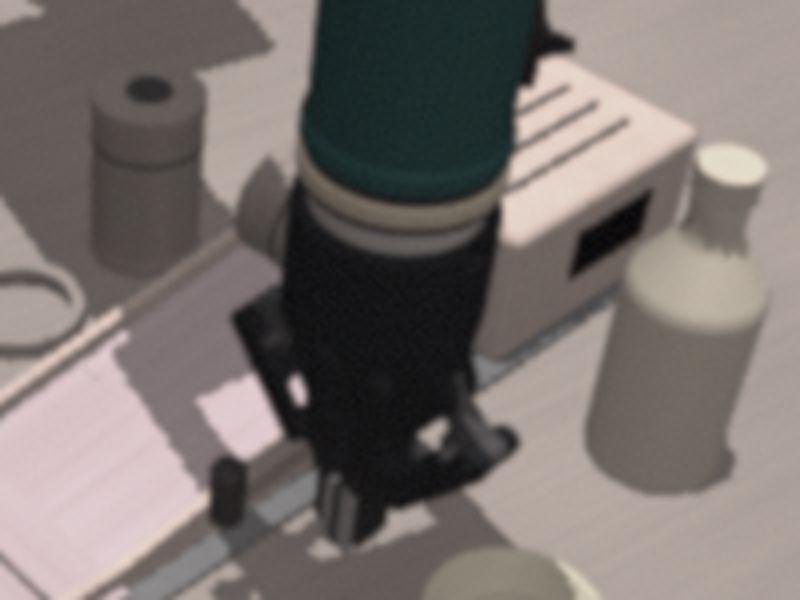

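>>> apply_moves([
  [0,0,0,-7],
  [0,0,0,-7],
  [0,0,0,-7],
  [0,0,0,-7],
  [0,0,0,-7],
  [0,0,0,-7],
  [0,0,0,-7],
  [0,0,0,-7],
  [0,0,0,-7],
  [0,0,0,-7],
])

```text
t: 12.87
tcp_pos: [0.657, -0.0179, 0.0588]
tcp_rot: [0.753, 0.658, 0.001, 0.002]
contact_force: [0.1, -0.2, 0.2]
finger_gap: 0.0002
```

>>> apply_moves([
  [0,0,0,-7],
  [0,0,0,-7],
  [0,0,0,-6],
  [0,0,0,0],
  [0,0,0,0],
])

```text
t: 13.28
tcp_pos: [0.6568, -0.0178, 0.0582]
tcp_rot: [0.631, 0.776, 0.001, 0.001]
contact_force: [-0.3, 0.7, 0.3]
finger_gap: 0.0004
```

```bash
python3 st.py -33 -110 58; python3 pic.py d2 scene 280 480 160 310 4
```

```text
t 13.28 world [ 0.6568 -0.0178  0.0582] mill [ -34.6 -133.3   58.2] tool axes in mill
 [[ 0.998  0.067 -0.001]
 [ 0.067 -0.998 -0.003]
 [-0.001  0.003 -1.   ]] 
F mill [0.78 0.24 0.3 ] gap 0.0004 q [-0.11  0.41  1.33 -0.    1.4  -1.89]
tool shift [  3.1 -23.2   0.1]
```

View pics/d2.png

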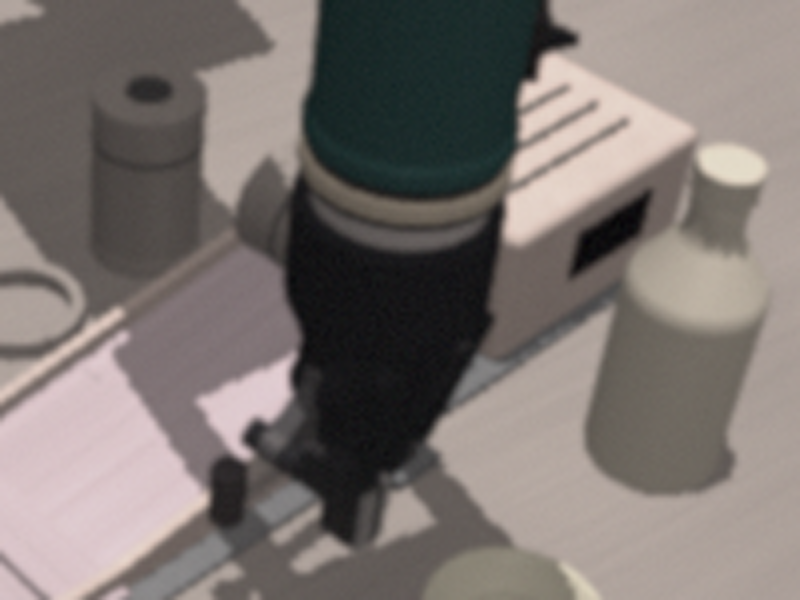

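>>> apply_moves([
  [0.002,-0.005,0,0],
  [0.002,-0.005,0,0],
  [0.002,-0.005,0,0],
  [0.001,-0.005,0,0],
  [0.001,-0.004,0,0],
  [0,-0.002,0,0],
  [0,0,0,0],
])

```text
t: 13.92
tcp_pos: [0.6281, -0.0153, 0.0563]
tcp_rot: [0.63, 0.777, -0.0, -0.0]
contact_force: [0.1, -0.9, 0.1]
finger_gap: 0.0001
```

```bash
python3 st.py -28.5 -106 58; python3 pic.py d3 scene 280 480 160 310 4
```

```text
t 13.92 world [ 0.6281 -0.0153  0.0563] mill [ -28.1 -105.3   56.3] tool axes in mill
 [[ 0.998  0.07  -0.   ]
 [ 0.07  -0.998  0.   ]
 [-0.    -0.    -1.   ]] 
F mill [-0.93  0.08  0.11] gap 0.0001 q [-0.11  0.35  1.41 -0.    1.38 -1.89]
tool shift [-0.5  0.7 -1.7]
```

View pics/d3.png

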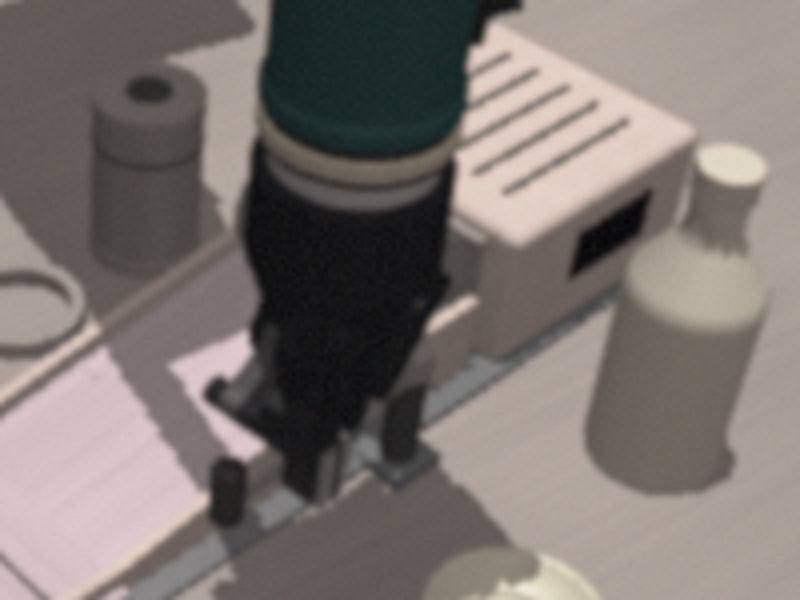

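>>> apply_moves([
  [0,-0.003,0,0],
  [-0.0005,-0.004,0,2],
  [-0.0007,-0.0047,0,3],
  [-0.0007,-0.0047,0,3],
  [-0.0007,-0.0047,0,3],
  [-0.0007,-0.0047,0,3],
  [-0.0007,-0.0047,0,3],
  [-0.0007,-0.0047,0,3],
  [-0.0007,-0.0047,0,3],
  [-0.0007,-0.0047,0,3],
])

```text
t: 14.8
tcp_pos: [0.5848, -0.0224, 0.0563]
tcp_rot: [0.789, 0.614, 0.0, 0.0]
contact_force: [0.7, 0.5, 0.5]
finger_gap: -0.0
```

```bash
python3 st.py; python3 pic.py d4 scene 280 480 160 310 4
```

```text
t 14.8 world [ 0.5848 -0.0224  0.0563] mill [-29.2 -61.4  56.3] tool axes in mill
 [[ 0.926 -0.377 -0.   ]
 [-0.377 -0.926 -0.001]
 [ 0.     0.001 -1.   ]] 
F mill [ 0.42 -0.79  0.55] gap -0.0 q [-0.14  0.26  1.53  0.    1.35 -1.46]
```

View pics/d4.png

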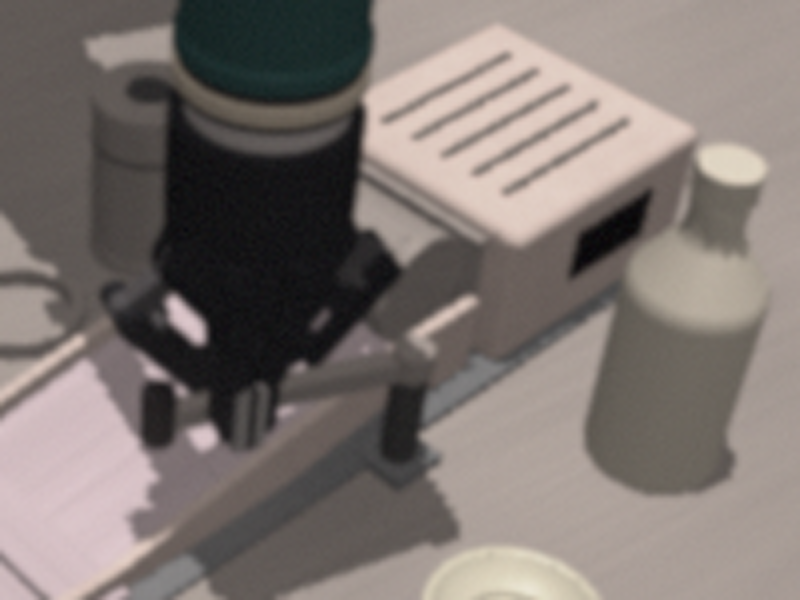

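>>> apply_moves([
  [-0.0007,-0.0047,0,3],
  [-0.0007,-0.0047,0,3],
  [-0.0007,-0.0047,0,3],
  [-0.0007,-0.0047,0,3],
  [-0.0007,-0.0047,0,3],
  [-0.0007,-0.0047,0,3],
  [-0.0007,-0.0047,0,3],
  [-0.0007,-0.0047,0,3],
  [-0.0007,-0.0047,0,3],
  [-0.0007,-0.0047,0,3],
])

```text
t: 15.68
tcp_pos: [0.5405, -0.0071, 0.0564]
tcp_rot: [0.921, 0.389, 0.0, 0.0]
contact_force: [1.1, 0.5, -0.1]
finger_gap: 0.0001
```

```bash
python3 st.py; python3 pic.py d5 scene 280 480 160 310 4
```

```text
t 15.68 world [ 0.5405 -0.0071  0.0564] mill [ -7.9 -19.7  56.4] tool axes in mill
 [[ 0.614 -0.789 -0.001]
 [-0.789 -0.614 -0.001]
 [ 0.001  0.001 -1.   ]] 
F mill [ 0.35 -1.11 -0.05] gap 0.0001 q [-0.12  0.17  1.64 -0.    1.33 -0.92]
```

View pics/d5.png

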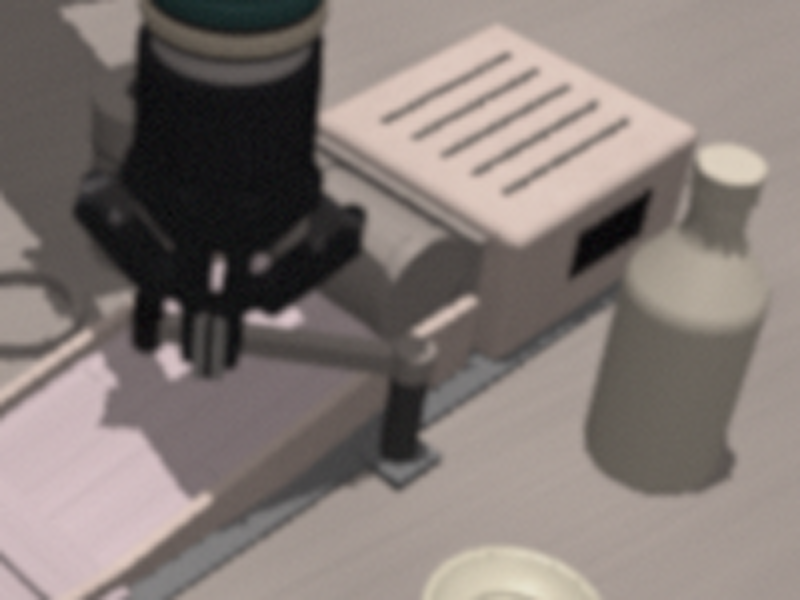

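>>> apply_moves([
  [-0.0007,-0.0047,0,3],
  [-0.0007,-0.0047,0,3],
  [-0.0007,-0.0047,0,3],
  [-0.0007,-0.0047,0,3],
  [-0.0007,-0.0047,0,3],
  [-0.0007,-0.0047,0,3],
  [-0.0007,-0.0047,0,3],
  [-0.0007,-0.0047,0,3],
  [-0.0007,-0.0047,0,3],
  [-0.0005,-0.0032,0,2],
])

```text
t: 16.57
tcp_pos: [0.5104, 0.0272, 0.0564]
tcp_rot: [0.989, 0.147, 0.0, 0.0]
contact_force: [0.4, 0.2, 0.6]
finger_gap: -0.0003
```

```bash
python3 st.py; python3 pic.py d6 scene 280 480 160 310 4
```

```text
t 16.57 world [0.5104 0.0272 0.0564] mill [30.2  5.4 56.4] tool axes in mill
 [[ 0.156 -0.988 -0.001]
 [-0.988 -0.156 -0.001]
 [ 0.001  0.001 -1.   ]] 
F mill [ 0.12 -0.43  0.65] gap -0.0003 q [-0.06  0.1   1.71 -0.    1.33 -0.35]
```

View pics/d6.png

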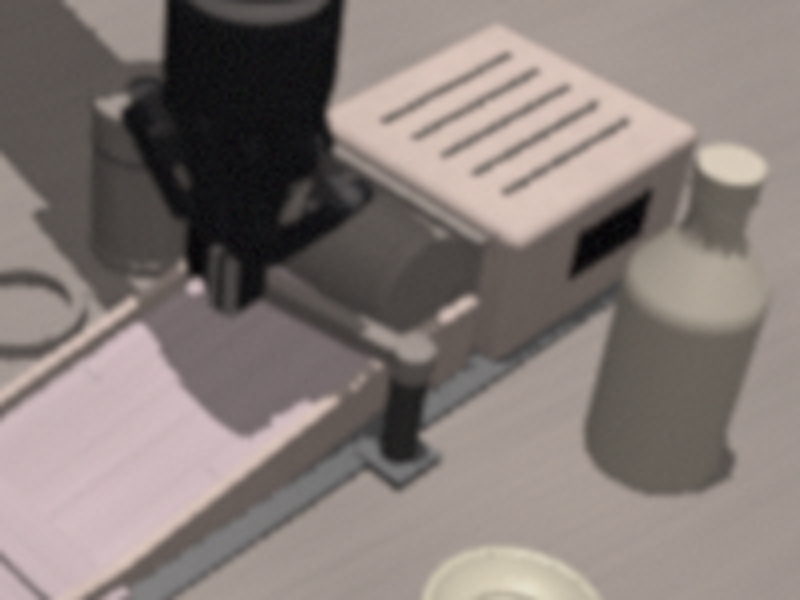

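>>> apply_moves([
  [-0.0005,-0.0032,0,2],
  [-0.0005,-0.0032,0,2],
  [-0.0005,-0.0032,0,2],
  [-0.0003,-0.0016,0,1],
  [0,-0.0015,0,1],
  [0,-0.001,0,0],
])

```text
t: 17.12
tcp_pos: [0.5052, 0.0399, 0.0563]
tcp_rot: [0.997, 0.078, -0.0, 0.0]
contact_force: [0.6, -2.0, 0.6]
finger_gap: -0.0003
```

```bash
python3 st.py
```

```text
t 17.12 world [0.5052 0.0399 0.0563] mill [43.5  8.8 56.3] tool axes in mill
 [[ 0.018 -1.    -0.   ]
 [-1.    -0.018  0.   ]
 [-0.     0.    -1.   ]] 
F mill [-2.09 -0.29  0.64] gap -0.0003 q [-0.03  0.1   1.72 -0.    1.33 -0.19]
```

>>> apply_moves([
  [0,-0.001,0,1],
  [0,-0.001,0,0],
  [0,-0.001,0,0],
  [0,0,0,0],
])

```text
t: 17.45
tcp_pos: [0.5051, 0.04, 0.0563]
tcp_rot: [0.998, 0.069, 0.0, 0.003]
contact_force: [0.1, -9.0, 0.7]
finger_gap: 0.0002
```

```bash
python3 st.py
```

```text
t 17.45 world [0.5051 0.04   0.0563] mill [43.7  9.  56.3] tool axes in mill
 [[-0.    -1.    -0.006]
 [-1.     0.     0.   ]
 [-0.     0.006 -1.   ]] 
F mill [-8.93  1.16  0.71] gap 0.0002 q [-0.03  0.1   1.72 -0.01  1.33 -0.17]
```

Firm stop reached (9 N with no motion). Back off and raise, then check.

>>> apply_moves([
  [0,0.004,0,0],
  [0,0.008,0,0],
  [0,0.012,0,0],
  [0,0.015,-0.015,0],
  [0,0.02,-0.03,0],
  [0,0.03,-0.03,0],
  [0,0.03,-0.03,0],
  [0,0.03,-0.02,0],
  [0,0.02,0,0],
  [0,0,0,0],
])

```text
t: 18.28
tcp_pos: [0.5291, -0.1281, 0.1823]
tcp_rot: [0.998, 0.067, 0.002, 0.002]
contact_force: [-0.2, 0.5, -0.8]
finger_gap: -0.0003
```

>>> apply_moves([
  [0,0.03,0,0],
  [0,0.03,0,0],
  [0,0.03,0,0],
  [0,0.02,0,0],
  [0,0,0,0],
  [0,0,0,0],
])

```text
t: 18.78
tcp_pos: [0.5425, -0.2326, 0.1789]
tcp_rot: [0.998, 0.068, -0.001, -0.001]
contact_force: [-0.6, 0.3, 0.0]
finger_gap: 0.0003
```

```bash
python3 st.py; python3 pic.py e1 scene 280 480 160 310 4; python3 pic.py e1t top 0 640 0 480 1.25; python3 pic.py e1z top 140 340 165 315 4
```

```text
t 18.78 world [ 0.5425 -0.2326  0.1789] mill [-231.5    9.4  178.9] tool axes in mill
 [[-0.001 -1.     0.002]
 [-1.     0.001  0.001]
 [-0.001 -0.002 -1.   ]] 
F mill [0.42 0.51 0.01] gap 0.0003 q [-0.5   0.19  1.35  0.    1.6  -0.64]
```

View pics/e1.png

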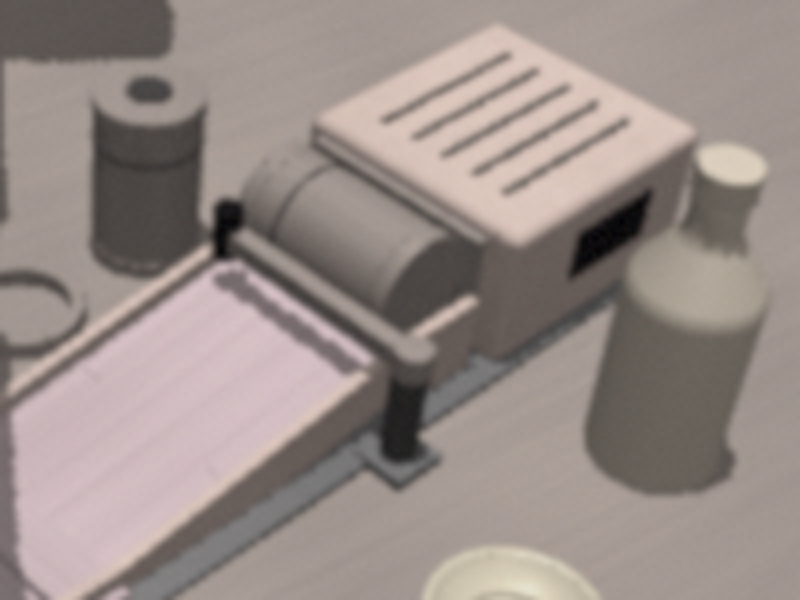

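View pics/e1t.png

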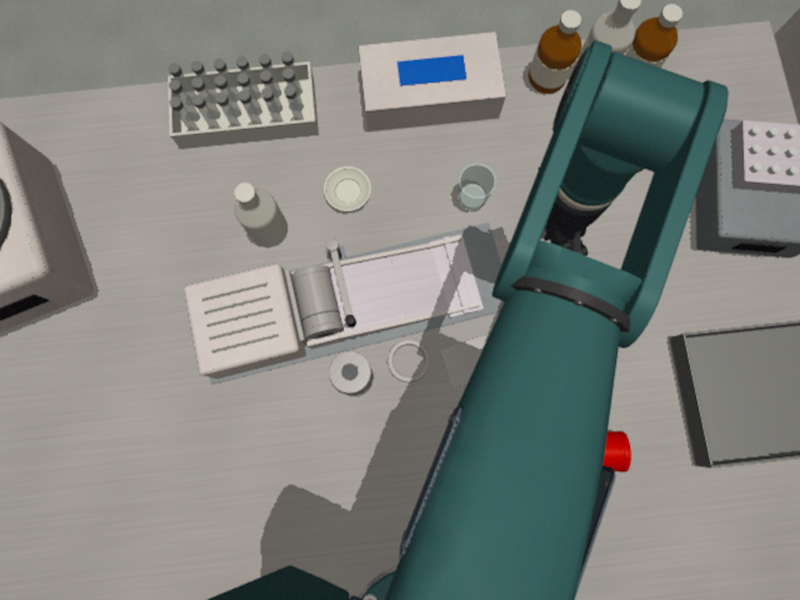

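View pics/e1z.png

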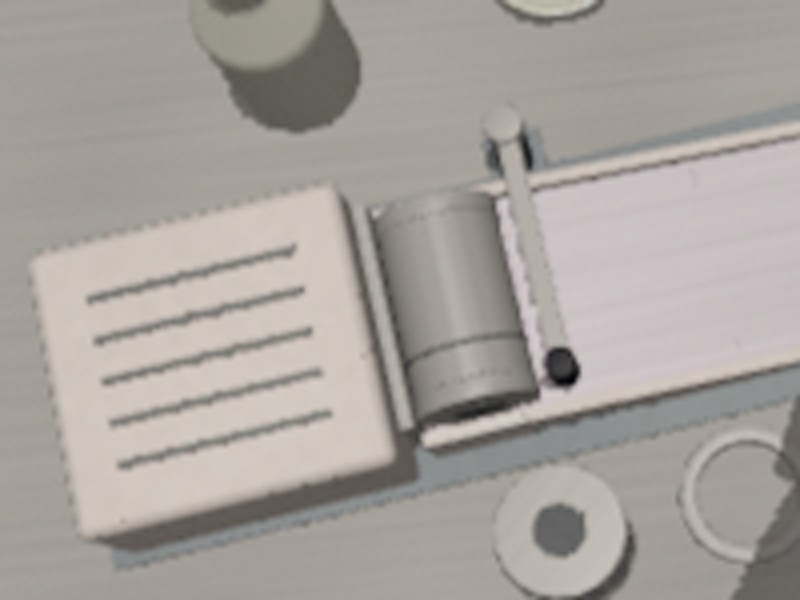

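```bash
python3 - <<'E'
from h import *
p=np.load("p.npy");c,s=np.cos(p[2]),np.sin(p[2])
w=lambda uv,z:(lambda d:np.array([c*d[0]+s*d[1],-s*d[0]+c*d[1]])*1000)(back("top",uv,z)[:2]-p[:2])
k=w((280.2,254.5),.08);v=w((266,196.5),.073)
print(k,v,np.arctan2(-(k-v)[0],(k-v)[1]))
a=np.linspace(0,6.28,60)
img=cv2.imread("pics/e1z.png")
for y in(-50,50):
  for q in proj("top",m2w(p,np.c_[102.5+30*np.cos(a),0*a+y,62.5+30*np.sin(a)])): cv2.circle(img,(int((q[0]+.5-140)*4),int((q[1]+.5-165)*4)),1,(0,0,255),-1)
cv2.imwrite("pics/e1o.png",img)
E
```

```text
[58.38979443 41.08499989] [ 59.32622306 -77.22510731] 0.007914869558304873
```

View pics/e1o.png

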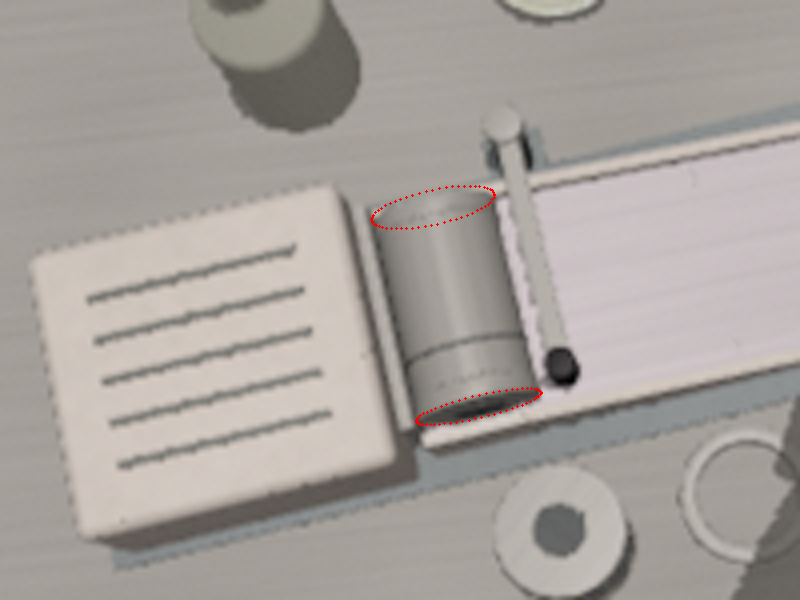

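The jar's outline falls on the seat pose, and the keeper measures about 0.01 rad. I'll hand the job in now.

```bash
python3 -c "
from workcell import bot
print(bot.sign_off())"
```

```text
the job is handed in; nothing more can be done
None
```

The steel jar is in the seat against the stop plate and the keeper is closed behind it. I handed the job in at about 19 s; no verdict was reported.

- **Jar:** I pushed it up the ramp with both fingertips at about 50 mm/s, slowing at the crest. The wrist force readings, taken at the end of each move, stayed near 3 N. In the last top picture its outline matches the seat position to within the roughly 2 mm measuring error, and it lies square.
- **Keeper:** I pushed the arm round with the shut fingers until it stopped moving at 9 N. From the last top picture it measures about 0.01 rad from closed, against the 0.08 allowed.
- **Surroundings:** Every bystander still in view in the last top picture appears where it was at the start. The arm hid the powder jar and much of the spatula there, so I did not recheck those two. The gripper ended clear of everything, at 0.18 m height with near-zero force.
- **Disagreement:** My first estimate of the mill's position, from the top camera alone, was 2 to 3 pixels off at the housing corners. A combined fit with the scene camera cut most of that to about 1 pixel, with up to 2.6 at one corner. It put the housing's visible top edge at about z 77 mm rather than 86, probably because the edges are rounded.

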